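Pin the drive shaft of a belt-drive trainer with an R-clip

ROBOT

A 7-joint arm with a two-finger parallel gripper is mounted at the origin on the work surface. World frame = base frame: x ahead of the robot, y to its left, z up, the work surface at z = 0. Lengths are in m, angles in rad, forces in N, time in s.
With the tool pointing down it reaches from about 0.425 to 0.875 m from the base axis. Payload 4.7 kg.
Tool frame: the origin (TCP) lies at the very end of the fingers, on their centre line; the grasp point (between the pads) lies 19 mm behind it; z points along the fingers, y is the direction in which the jaws open and shut (so a half turn about z gives the same grasp; the last joint's range is limited). The gripper opens to 87 mm and grips with 3 to 60 N. Pads are 19 mm wide; open, the fingers measure 117 mm over their backs; the gripper's body (75 mm by 190 mm) begins 51 mm behind the grasp point.
Start: joints at [-1.101, 0.321, -0.07, 1.45, 0.023, 1.371, -0.057], TCP at [0.286, 0.584, 0.223] pointing down, gripper open.
Joint ranges: [-2.86, 2.86], [-0.3, 2.09], [-1.38, 1.24], [0.06, 2.45], [-1.56, 4.7], [0.09, 2.05], [-2.69, 2.69]. Speed limits (rad/s): [2.57, 2.57, 3.14, 3.14, 3.14, 3.14, 3.14].

INTERFACE

Orientations are given as a 3x3 rotation matrix whose columns are the frame's x, y, z axes.
In Python, from cell import * gives the robot as it stands. Calls block until the motion is done:
- reach(position, orientation): joint-space move of the TCP to a pose.
- servo_line(position, max_speed=0.15, orientation=None, contact_N=None): straight line of the TCP; orientation=None keeps the orientation; max_speed is the mean speed in m/s. With contact_N (N) it stops when the force on the tool has changed by that much, and returns True; else False.
- move_joints(angles): joint-space move.
- command_gripper(opening, newtons=None): finger opening in m; newtons is the grip in N (None keeps the last); returns when the fingers have stopped.
- wait(seconds).
- inverse_kinematics(position, orientation): joint angles nearest the present ones, or None.
- observe(): the state.
- read_camera(name): name is "scene" or "top" or "wrist"; returns (picture, depth): 420x560x3 uint8, red, green, blue; 420x560 float32, m along the optical axis (not along the pixel's ray), 0 where there is no reading.
- camera_model(name): a dict with "K" (3x3 intrinsics, pixels), "distortion" ([k1, k2, p1, p2, k3] as OpenCV has them; the pictures are not rectified), "extrinsics" (4x4, takes a point from world to camera coordinates); the wrist camera has in their place "mount" (4x4, takes a point from camera to tool coordinates, whose origin is the TCP and whose axes are the flange's). Camera axes: x right, y down, z forward; pixel columns grow to the right and rows downward; lengths in m; the calibration is good to about 2 mm. A picture is of the moment at which its call begins: read the wrist's pose just before it. camera_model takes no time and is no camera call.
A pose or a line that the arm cannot do raises Unreachable and nothing moves.
- hand_in(): hands the job in, once; it reports no verdict.
The state is a dict: "clock": time; "joint_pos": joint angles; "joint_vel": joint speeds; "tau": joint torques, N m; "tcp_pos": TCP position; "tcp_rot": TCP orientation; "force": force on the tool from outside, world axes, zero at the start; "moment": the same for the moment, N m; "finger_gap": finger opening in m.
Only numpy, scipy, OpenCV 4.12 (cv2) and the standard library are available. Lean on these libraries where they do the work, as an engineer would, in place of code of your own. Each camera call takes 0.05 s, during which the arm holds its last target. There are 200 camera calls.

TASK

On the motor training board, secure the pulley on its shaft: take the R-clip with the yellow grip from the rack and push it down from above so that its straight leg goes through the cross-hole in the shaft and its bent leg rides over the side of the shaft and snaps round it, fully home with the grip sitting on the shaft, and let go. Leave the blue clip and the red pin in the rack where they are.

Things in the scene. Friction and masses are not known exactly. Their poses are not given: they have to be found in the camera images.
- clip: Steel R-clip, yellow grip, upright. Origin: straight leg's axis at the grip's flat underside; z up, x to the bent leg. Legs: straight, 9 mm thick to z -12, then 6 mm, ends at z -50; bent, 6 mm, springy, at x 20 at z -19, 12 at -30, 21 at -42. Grip, centred over the straight leg: flange 40 (x) by 28 (y), z 0 to 8; over it the part to hold, 34 (x) by 16 (y), z 8 to 44; loop to 57. Pinch along y.
- cross_hole (a point): Centre of the vertical hole in the level 36 mm shaft, at crest height, 103 mm up. y along the shaft to the pulley, x across, z up. Hole 12 (x) by 14 (y) mm, in a 28 mm diameter groove with sloped sides, 22 mm wide on top. Home: clip's origin here, flange on the crest, clip's x along +x or -x; a push of a few N. Free end at y -30; 43 mm hub from y 20; 80 mm pulley from y 65.
- small_clip: Bystander: smaller R-clip of 4 mm wire, blue grip of the same shape, origin and axes as the yellow one's. Yellow, blue and red items hang 70 mm apart, in any order, in one rack: two aluminium rails 10 mm apart along their x (roughly away from the robot), rail tops 85 mm above the table; the flanges rest on the rails, the legs hang between them, and each lifts straight out.
- lock_pin: Bystander: straight 8 mm steel pin with a red grip of the same shape, in the same rack. Origin and axes as the yellow clip's; the pin ends at z -48.
Not all that is in view belongs to the job. There is more than one size of the clip; the one meant has the size given above.

How it is judged:
At the end, for the whole second after the job is handed in: The yellow clip is at rest and released, upright within 15 degrees, its straight leg in the cross-hole (origin within 10 mm of the hole's centre seen from above), its plane across the shaft within 20 degrees, and its flange down to less than 5 mm above the shaft's crest (horizontal distance between clip and cross_hole below 0.01 m and z of clip in the frame of cross_hole between -0.008 and 0.005 m and angle between clip's own z axis and vertical below 0.26 rad and angle between the x axis of clip and the x axis of cross_hole, either way round below 0.35 rad and linear speed of clip below 0.02 m/s and not (contact force between the fingers and clip above 0.05 N)); the robot touches nothing.
It fails at once if the blue clip is moved by more than 30 mm (distance of small_clip from where it was at the start of the episode above 0.03 m).
It fails at once if the red pin is moved by more than 30 mm (distance of lock_pin from where it was at the start of the episode above 0.03 m).
It also fails if it takes over 45 s, if anything falls off the work surface, if the arm or the gripper's body presses on something with over 40 N, if the wrist force passes 120 N, or if a joint passes its speed limit or range.

## Working session

There is one attempt and no reset: what is moved stays moved. The work goes in short steps, each a Python script; the robot and the scene stay as the last script left them, time stands still between calls to the robot, and variables do not carry over. Pictures are saved under pics/ and viewed, about 8 in all and at most 12, crops included, and the job is handed in when it is done.

```bash
mkdir -p pics; cat > h.py <<'E'
from cell import *
import numpy as np, cv2
def T_wc(name, s=None):
    m=camera_model(name)
    if name=="wrist":
        s=s or observe(); T=np.eye(4); T[:3,:3]=s["tcp_rot"]; T[:3,3]=s["tcp_pos"]
        return T@np.array(m["mount"])
    return np.linalg.inv(np.array(m["extrinsics"]))
def shot(name):
    s=observe(); T=T_wc(name,s); im,d=read_camera(name); return im,d,T
def norm(name,uv):
    m=camera_model(name)
    return cv2.undistortPoints(np.array(uv,float).reshape(-1,1,2),np.array(m["K"]),np.array(m["distortion"])).reshape(-1,2)
def rays(name,uv,T):
    n=norm(name,uv); return np.c_[n,np.ones(len(n))]@T[:3,:3].T
def on_plane(name,uv,T,z):
    r=rays(name,uv,T); return T[:3,3]+r*((z-T[2,3])/r[:,2])[:,None]
def by_depth(name,uv,d,T):
    r=rays(name,uv,T); uv=np.array(uv).round().astype(int).reshape(-1,2)
    return T[:3,3]+r*d[uv[:,1],uv[:,0]][:,None]
def cloud(name,d,T):
    v,u=np.mgrid[:420,:560]; P=by_depth(name,np.c_[u.ravel(),v.ravel()],d,T).reshape(420,560,3); P[d==0]=np.nan; return P
def save(im,f): cv2.imwrite("pics/"+f,im[:,:,::-1])
E
python3 - <<'E'
from h import *
for n in("scene","top"):
    im,d,T=shot(n); save(im,n+"0.png"); np.savez(n+"0.npz",im=im,d=d,T=T); print(n,T.round(3).tolist(),camera_model(n)["K"][0])
print(observe()["clock"],observe()["tcp_rot"])
E
```

```text
scene [[0.446, 0.788, -0.424, 0.781], [0.895, -0.392, 0.213, -0.224], [0.002, -0.474, -0.88, 0.735], [0.0, 0.0, 0.0, 1.0]] [422.20370192   0.         277.27054142]
top [[0.018, -0.982, 0.186, 0.323], [-1.0, -0.017, 0.006, -0.06], [-0.002, -0.187, -0.982, 0.85], [0.0, 0.0, 0.0, 1.0]] [414.07463139   0.         278.98581393]
0.1 [[-8.97947139e-01  4.40102775e-01 -6.94158904e-04]
 [ 4.40103315e-01  8.97945708e-01 -1.60528229e-03]
 [-8.31721836e-05 -1.74696028e-03 -9.99998471e-01]]
```

View pics/scene0.png

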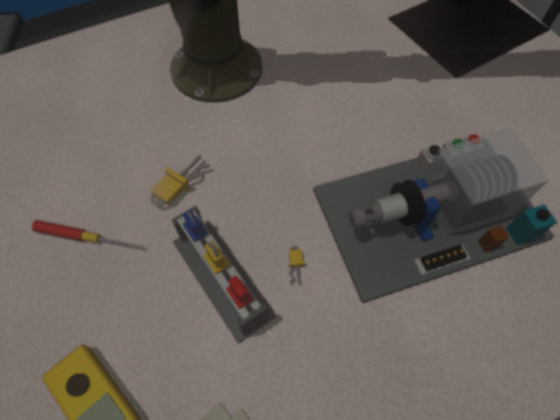

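View pics/top0.png

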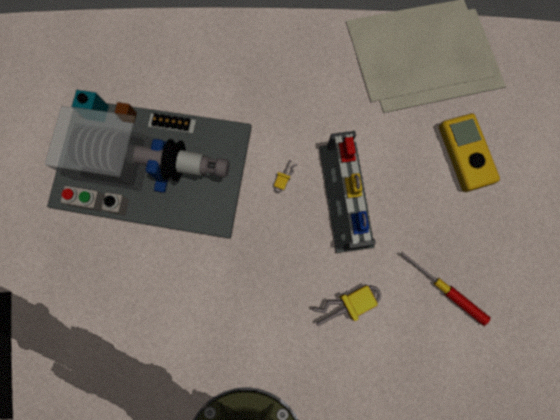

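The scene image shows the rack with blue (193,225), yellow (215,257) and red (240,292), and the shaft's free end at (362,217). In the top image, the yellow candidates are the rack clip (355,186), a bigger loose clip lying at (360,302) and a tiny loose one at (282,180). Only the rack one hangs upright between blue and red. I'll measure it and confirm in a crop.

```bash
python3 - <<'E'
from h import *
def z(n): a=np.load(n+"0.npz"); return a["im"],a["d"],a["T"]
for n in("top","scene"):
    im,d,T=z(n); P=cloud(n,d,T); hsv=cv2.cvtColor(im,cv2.COLOR_RGB2HSV)
    for c,lo,hi in(("yel",18,35),("blu",105,130),("red",0,6)):
        m=cv2.inRange(hsv,(lo,130,50),(hi,255,255)); k,l,st,ce=cv2.connectedComponentsWithStats(m)
        for i in range(1,k):
            if st[i,4]<40: continue
            p=P[l==i]; p=p[~np.isnan(p[:,0])]
            zt=np.percentile(p[:,2],95); r=cv2.minAreaRect(p[:,:2].astype(np.float32)*1000)
            print(n,c,ce[i].round(),st[i,4],"mean",p.mean(0).round(3),"ztop",zt.round(3),"rect",np.round(r[1],0),round(r[2]))
im,d,T=z("top"); P=cloud("top",d,T)
# shaft region
for u in range(135,240,6):
    col=P[140:190,u]; i=np.nanargmax(col[:,2]); print(u,i+140,col[i].round(3))
a=cv2.resize(im[120:260,265:400],None,fx=3,fy=3,interpolation=2); b=cv2.resize(im[120:210,140:245],None,fx=3.8,fy=3.8,interpolation=2)
c=np.zeros((420,810,3),np.uint8); c[:420,:405]=a; c[:342,405:804]=b[:342]
save(np.clip(c[:,:800]*1.6,0,255).astype(np.uint8),"crop.png")
E
```

```text
top yel [469. 157.] 2066 mean [ 0.587 -0.454  0.032] ztop 0.037 rect [166.  99.] 18
top yel [281. 180.] 183 mean [ 0.531 -0.059  0.016] ztop 0.02 rect [26. 36.] 64
top yel [353. 186.] 293 mean [ 0.499 -0.191  0.11 ] ztop 0.13 rect [39. 52.] 13
top yel [442. 286.] 135 mean [ 0.32  -0.385  0.018] ztop 0.022 rect [31. 16.] 53
top yel [359. 301.] 739 mean [ 0.288 -0.214  0.03 ] ztop 0.038 rect [53. 59.] 29
top blu [157. 144.] 112 mean [0.578 0.181 0.1  ] ztop 0.102 rect [21. 21.] 87
top blu [152. 166.] 128 mean [0.534 0.187 0.1  ] ztop 0.102 rect [21. 23.] 83
top blu [160. 186.] 103 mean [0.512 0.19  0.027] ztop 0.029 rect [25. 20.] 81
top blu [362. 224.] 157 mean [ 0.428 -0.204  0.119] ztop 0.13 rect [34. 25.] 1
top red [348. 149.] 244 mean [ 0.568 -0.183  0.113] ztop 0.13 rect [38. 71.] 71
top red [ 67. 193.] 89 mean [0.484 0.363 0.073] ztop 0.076 rect [24. 21.] 67
top red [468. 306.] 481 mean [ 0.279 -0.436  0.021] ztop 0.025 rect [100.  22.] 52
scene yel [171. 185.] 555 mean [ 0.291 -0.212  0.031] ztop 0.039 rect [51. 56.] 26
scene yel [ 89. 236.] 122 mean [ 0.322 -0.389  0.021] ztop
[... 567 characters left out ...]
] ztop 0.03 rect [22. 19.] 81
scene red [ 57. 230.] 482 mean [ 0.283 -0.44   0.023] ztop 0.027 rect [100.  18.] 52
scene red [238. 292.] 428 mean [ 0.577 -0.187  0.116] ztop 0.132 rect [38. 25.] 9
135 140 [0.582 0.22  0.111]
141 156 [0.553 0.208 0.103]
147 156 [0.553 0.196 0.104]
153 155 [0.554 0.184 0.106]
159 154 [0.557 0.173 0.105]
165 146 [0.565 0.156 0.127]
171 157 [0.545 0.144 0.125]
177 144 [0.572 0.136 0.12 ]
183 158 [0.548 0.126 0.108]
189 160 [0.545 0.114 0.108]
195 158 [0.548 0.102 0.11 ]
201 157 [0.552 0.093 0.103]
207 163 [0.542 0.081 0.1  ]
213 169 [0.531 0.07  0.097]
219 166 [0.535 0.058 0.103]
225 163 [0.541 0.047 0.103]
231 168 [0.555 0.046 0.018]
237 184 [0.521 0.032 0.018]
```

View pics/crop.png

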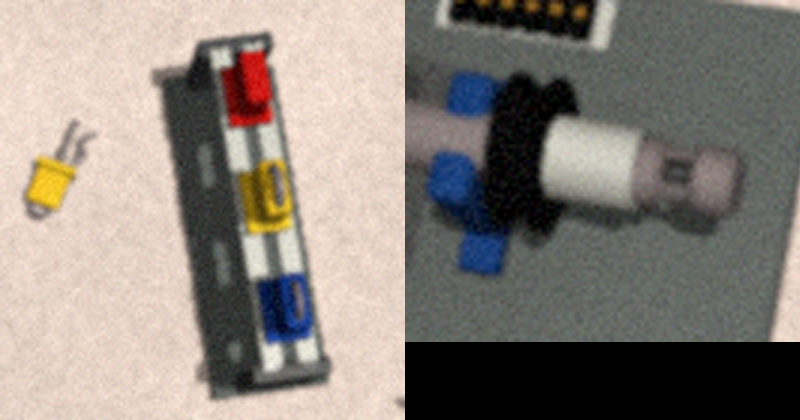

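Confirmed: the rack's middle item has a yellow grip about 40 mm long, with its top at z≈0.13 like its neighbours. The tiny loose clip and the large lying one don't fit. The cross-hole shows in the right crop at (678,172), about (0.538, 0.071). I'll look from the wrist over the hole first, then over the clip.

```bash
cat >> h.py <<'E'
def R(a): c,s=np.cos(a),np.sin(a); return np.array([[-c,-s,0],[-s,c,0],[0,0,-1.]])
E
python3 - <<'E'
from h import *
print(np.array(camera_model("wrist")["mount"]).round(3).tolist())
ims=[]
for n,p,a in(("hole",[.54,.07,.30],-.09),("clip",[.50,-.195,.30],.14)):
    reach(p,R(a)); wait(.3); im,d,T=shot("wrist"); np.savez("w_"+n+".npz",im=im,d=d,T=T); ims.append(im); s=observe(); print(n,s["clock"],s["tcp_pos"],T[:3,3].round(3),s["force"])
c=np.hstack(ims); c=cv2.resize(c,(800,300),interpolation=3); save(np.clip(c*1.5,0,255).astype(np.uint8),"w1.png")
E
```

```text
[[0.0, -0.952, -0.306, 0.084], [1.0, 0.0, 0.0, 0.001], [0.0, -0.306, 0.952, -0.162], [0.0, 0.0, 0.0, 1.0]]
hole 2.525 [0.5399989  0.07031296 0.29993362] [0.456 0.078 0.462] [-0.39594535 -0.0388307  -0.88409929]
clip 3.9167 [ 0.50033567 -0.19426193  0.29993987] [ 0.417 -0.206  0.462] [-0.36927357 -0.49629849  0.45400541]
```

View pics/w1.png

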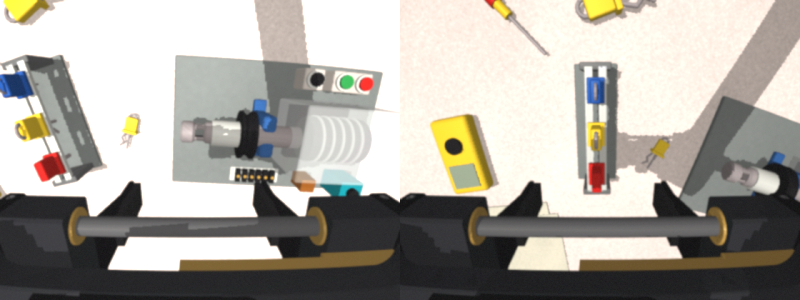

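The wrist views show the shaft's free end at (190,132) with the hole near (203,131) (left), and the yellow clip at (597,137) in line with blue and red (right). Now precise measurements and an enlargement.

```bash
python3 - <<'E'
from h import *
a=np.load("w_hole.npz"); im,d,T=a["im"],a["d"],a["T"]; P=cloud("wrist",d,T)
A=cv2.resize(im[150:220,245:345],None,fx=5,fy=5,interpolation=2)
# shaft axis: free end & hub crest midpoints from depth
for u in list(range(256,345,6)):
    col=P[150:220,u]; g=np.where(col[:,2]>.08)[0]
    if len(g): q=col[g]; print(u,g.min()+150,g.max()+150,q[0].round(4),q[-1].round(4),"mid",((q[0]+q[-1])/2)[:2].round(4),"zmax",q[:,2].max().round(4))
b=np.load("w_clip.npz"); im2,d2,T2=b["im"],b["d"],b["T"]; P2=cloud("wrist",d2,T2)
hsv=cv2.cvtColor(im2,cv2.COLOR_RGB2HSV)
for c,lo,hi in(("yel",18,35),("blu",105,130),("red",0,6)):
    m=cv2.inRange(hsv,(lo,130,50),(hi,255,255))>0; m[:80]=0;m[275:]=0; m[:,:250]=0;m[:,310:]=0
    for zz in((.115,.16),(.08,.105)):
        mm=m&(P2[...,2]>zz[0])&(P2[...,2]<zz[1]); p=P2[mm]
        if len(p)<5: continue
        v,u=np.where(mm); r=cv2.minAreaRect(p[:,:2].astype(np.float32)*1000)
        print(c,zz,len(p),u.mean().round(1),v.mean().round(1),"med",np.median(p,0).round(4),[np.round(x,1) for x in r])
B=cv2.resize(im2[80:275,250:310],None,fx=3,fy=3,interpolation=2)
c=np.zeros((590,690,3),np.uint8); c[:350,:500]=A; c[:585,505:685]=B
save(np.clip(c*1.2,0,255).astype(np.uint8),"w2.png")
E
```

```text
256 169 198 [0.5191 0.049  0.082 ] [0.5508 0.0464 0.0951] mid [0.5349 0.0477] zmax 0.1032
262 169 199 [0.5194 0.0561 0.084 ] [0.5535 0.0529 0.0914] mid [0.5365 0.0545] zmax 0.103
268 169 199 [0.5205 0.063  0.0812] [0.5535 0.0601 0.094 ] mid [0.537  0.0615] zmax 0.1032
274 173 196 [0.5252 0.0697 0.0848] [0.5511 0.0674 0.0918] mid [0.5381 0.0685] zmax 0.0956
280 174 196 [0.5265 0.0766 0.0876] [0.551  0.0744 0.0944] mid [0.5388 0.0755] zmax 0.0958
286 173 198 [0.5268 0.0837 0.0828] [0.5543 0.0812 0.0934] mid [0.5406 0.0824] zmax 0.1004
292 171 200 [0.5247 0.0908 0.0851] [0.5572 0.088  0.0939] mid [0.5409 0.0894] zmax 0.1038
298 168 204 [0.5217 0.098  0.0858] [0.5631 0.0947 0.0924] mid [0.5424 0.0964] zmax 0.1069
304 169 204 [0.5233 0.1048 0.0868] [0.5633 0.1017 0.0939] mid [0.5433 0.1032] zmax 0.1066
310 169 204 [0.5239 0.1118 0.0868] [0.5635 0.1086 0.0955] mid [0.5437 0.1102] zmax 0.1071
316 169 205 [0.5248 0.1189 0.0852] [0.566  0.1157 0.0931] mid [0.5454 0.1173] zmax 0.1076
322 170 205 [0.5262 0.1256 0.0872] [0.5662 0.1226 0.0946] mid [0.5462 0.1241] zmax 0.1068
328 170 205 [0.5268 0
[... 317 characters left out ...]
ay([ 502. , -195.6]), array([32.8, 15.8]), np.float64(10.8)]
yel (0.08, 0.105) 338 274.1 184.0 med [ 0.4951 -0.1983  0.0928] [array([ 502.4, -196. ]), array([38.8, 25.8]), np.float64(8.6)]
blu (0.115, 0.16) 380 273.6 127.3 med [ 0.4329 -0.2054  0.1283] [array([ 433.3, -206. ]), array([32.2, 15.2]), np.float64(8.1)]
blu (0.08, 0.105) 264 273.4 123.0 med [ 0.4285 -0.2092  0.0927] [array([ 432.9, -206.4]), array([37.7, 25.1]), np.float64(7.6)]
red (0.115, 0.16) 395 275.2 253.1 med [ 0.5671 -0.185   0.1286] [array([ 571.2, -184.9]), array([33.3, 15.8]), np.float64(7.9)]
red (0.08, 0.105) 307 274.8 238.9 med [ 0.5602 -0.1883  0.0929] [array([ 571.2, -185.1]), array([38.8, 24.9]), np.float64(8.7)]
```

View pics/w2.png

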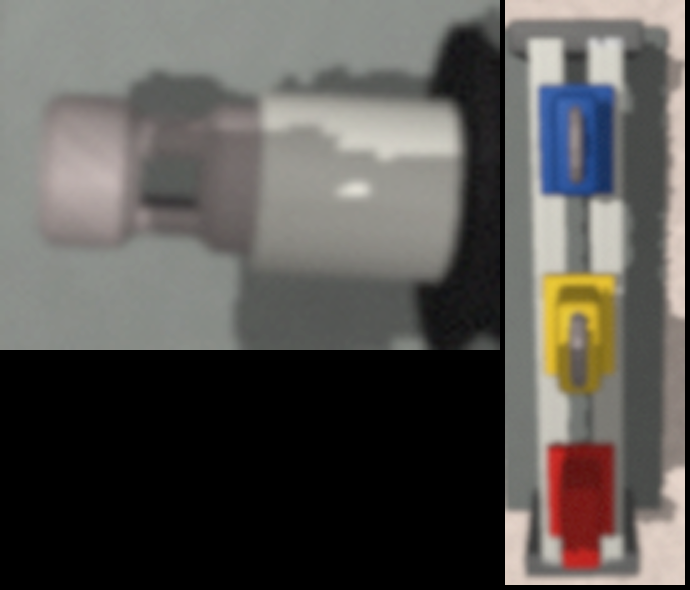

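```bash
python3 - <<'E'
from h import *
from scipy.optimize import least_squares
a=np.load("w_hole.npz"); T=a["T"]; P=cloud("wrist",a["d"],T)
def fit(u0,u1,r):
    q=P[150:220,u0:u1].reshape(-1,3); q=q[q[:,2]>.085]
    # axis x = x0 + s*(y-.08), z=zc
    f=lambda p: np.hypot((q[:,0]-p[0]-p[1]*(q[:,1]-.08))/np.hypot(1,p[1]),q[:,2]-p[2])-r
    s=least_squares(f,[.54,.13,.085],loss="soft_l1",f_scale=.001); print(u0,s.x.round(4),len(q))
fit(300,330,.0215); fit(256,269,.018)
print("hole",on_plane("wrist",[[274,186],[279.2,186],[284.4,186]],T,.0975).round(4))
# grasp
p=np.array([.502,-.196]);al=.151
reach([*p,.20],R(al)); servo_line([*p,.097],.1,contact_N=8); print(observe()["tcp_pos"])
command_gripper(.0,40); s=observe(); print(s["finger_gap"],s["tcp_pos"],s["force"])
z0=s["tcp_pos"][2]
servo_line([*p,.25],.15); wait(.3); s=observe(); print(s["finger_gap"],s["force"],s["clock"])
im,d,T=shot("wrist"); np.savez("w_held.npz",im=im,d=d,T=T); save(np.clip(im*1.5,0,255).astype(np.uint8),"held.png")
i,_,_=shot("scene"); save(np.clip(cv2.resize(i[130:330,130:330],None,fx=2.9,fy=2.9)*1.5,0,255).astype(np.uint8),"held_s.png")
E
```

```text
300 [0.5409 0.1433 0.0846] 1078
256 [0.5406 0.1405 0.0846] 387
hole [[0.5379 0.0686 0.0975]
 [0.5384 0.0745 0.0975]
 [0.5389 0.0804 0.0975]]
[ 0.50257337 -0.19621645  0.09769437]
0.015707312354367585 [ 0.50200175 -0.1959728   0.09699419] [-0.74738424  0.70699908 -0.57980285]
0.01570171348506782 [-0.05864555 -0.16513499  0.25786171] 8.1917
```

View pics/held_s.png

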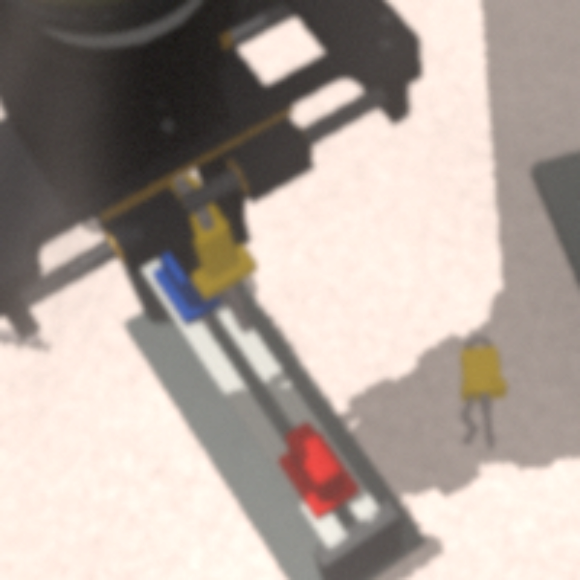

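View pics/held.png

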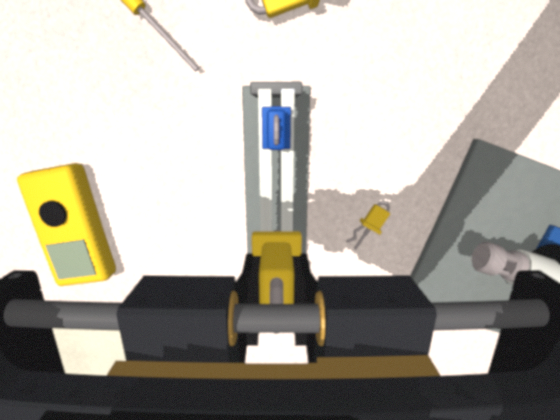

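The clip is held upright and centred between the pads (gap 15.7 mm), with the legs hanging under the flange. Blue and red are still in the rack. Next I check the clip's offset in the tool, then go to the shaft and insert with force watching.

```bash
python3 - <<'E'
from h import *
a=np.load("w_held.npz"); im,d,T=a["im"],a["d"],a["T"]; P=cloud("wrist",d,T)
s=observe(); q=(P-s["tcp_pos"])@s["tcp_rot"]
m=cv2.inRange(cv2.cvtColor(im,cv2.COLOR_RGB2HSV),(18,130,40),(35,255,255))>0; m[:225]=0; m[300:]=0; m[:,:240]=0; m[:,310:]=0
p=q[m]; f=p[(p[:,2]<.008)&(p[:,2]>-.002)|(p[:,2]>.0)]; 
print("z pct",np.percentile(p[:,2],[1,10,50,90,99]).round(4)); g=p[p[:,2]>-.004]; print("flange x",np.percentile(g[:,0],[1,50,99]).round(4),"y",np.percentile(g[:,1],[1,50,99]).round(4))
t=np.load("top0.npz"); print("hole top cam",on_plane("top",[[211.8,165.3]],t["T"],.0975).round(4))
h=np.array([.540,.0745]); al=-.141
reach([*h,.25],R(al)); servo_line([*h,.170],.1); wait(.2)  # leg end at z=.170-.012-.05=.108
s=observe(); print(s["tcp_pos"],s["force"],s["clock"])
im,d,T=shot("wrist"); im2,_,_=shot("scene"); im3,_,_=shot("top")
c=np.hstack([cv2.resize(im2[150:270,330:470],(490,420),interpolation=2),cv2.resize(im3[120:210,170:240],(310,399),interpolation=2)[:420] if 0 else cv2.resize(im3[120:210,160:230],(310,420),interpolation=2)])
save(np.clip(c*1.5,0,255).astype(np.uint8),"pre.png")
E
```

```text
z pct [nan nan nan nan nan]
flange x [0.0072 0.016  0.0194] y [-0.0131  0.0002  0.0136]
hole top cam [[0.5379 0.0723 0.0975]]
[0.54045655 0.07459898 0.1707135 ] [-0.44985709 -0.2116133  -0.41710192] 10.5
```

View pics/pre.png

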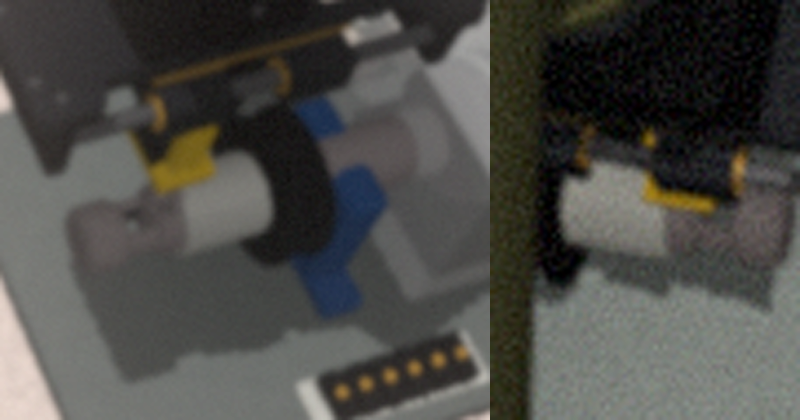

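The flange is centred in the tool (edge at x 19.4 mm, y ±13), and the clip is hovering over the shaft at the groove. Insert.

```bash
python3 - <<'E'
from h import *
h=np.array([.540,.0745])
f0=np.array(observe()["force"])
def go(z,v,c):
    hit=servo_line([*h,z],v,contact_N=c); s=observe(); print(z,hit,np.round(s["tcp_pos"],4),(np.array(s["force"])-f0).round(2),round(s["clock"],2)); return hit
if not go(.150,.04,5):
    for z in (.145,.14,.135,.130,.125,.12,.116):
        if go(z,.03,25): break
E
```

```text
0.15 False [0.54   0.0745 0.1499] [-0.69 -0.81  0.32] 11.3
0.145 False [0.5399 0.0745 0.1448] [-0.21 -0.44 -0.36] 11.62
0.14 False [0.5398 0.0744 0.1397] [ 0.43 -0.97 -0.23] 11.93
0.135 False [0.5404 0.0743 0.135 ] [ 1.99 -1.36  1.15] 12.25
0.13 False [0.5402 0.0744 0.1297] [ 2.61 -0.47  0.38] 12.57
0.125 False [0.5397 0.0743 0.1243] [ 4.07 -1.35 -2.34] 12.88
0.12 False [0.5393 0.0746 0.1193] [ 2.74 -0.31 -3.34] 13.2
0.116 False [0.5392 0.0745 0.1155] [ 1.29 -0.21 -2.09] 13.48
```

```bash
python3 - <<'E'
from h import *
h=[.540,.0745]
hit=servo_line([*h,.108],.02,contact_N=12); wait(.3); s=observe(); print(hit,s["tcp_pos"],s["force"],s["clock"])
z=s["tcp_pos"][2]
command_gripper(.045); servo_line([*h,.25],.12)
reach([.46,.07,.30],R(-.141)); wait(.2)
im,d,T=shot("wrist"); P=cloud("wrist",d,T)
m=cv2.inRange(cv2.cvtColor(im,cv2.COLOR_RGB2HSV),(18,120,40),(35,255,255))>0
m&=(np.hypot(P[...,0]-.54,P[...,1]-.0745)<.05)&(P[...,2]>.08)
for lo,hi in((.1,.12),(.135,.155)):
    q=P[m&(P[...,2]>lo)&(P[...,2]<hi)]
    if len(q): print(lo,len(q),np.percentile(q[:,2],[10,50,90]).round(4),cv2.minAreaRect(q[:,:2].astype(np.float32)*1000))
v,u=np.where(m); cv,cu=int(v.mean()),int(u.mean()); print(cu,cv)
i2,_,_=shot("scene")
c=np.hstack([cv2.resize(im[max(cv-50,0):cv+50,cu-50:cu+50],(400,400),interpolation=2),cv2.resize(i2[150:250,330:430],(400,400),interpolation=2)])
save(np.clip(c*1.5,0,255).astype(np.uint8),"done.png"); s=observe(); print(s["force"],s["clock"])
E
```

```text
True [0.5396871  0.07454244 0.11471797] [-0.80761336 -0.5070818   4.79589445] 14.0333
0.1 391 [0.1082 0.1109 0.1125] ((540.759765625, 74.86015319824219), (27.87373161315918, 40.882347106933594), 81.35309600830078)
0.135 317 [0.1404 0.1461 0.1475] ((540.968994140625, 74.77996063232422), (15.363530158996582, 33.05097961425781), 81.4964828491211)
289 256
[-0.36220627  0.29528528 -0.37485791] 16.8833
```

View pics/done.png

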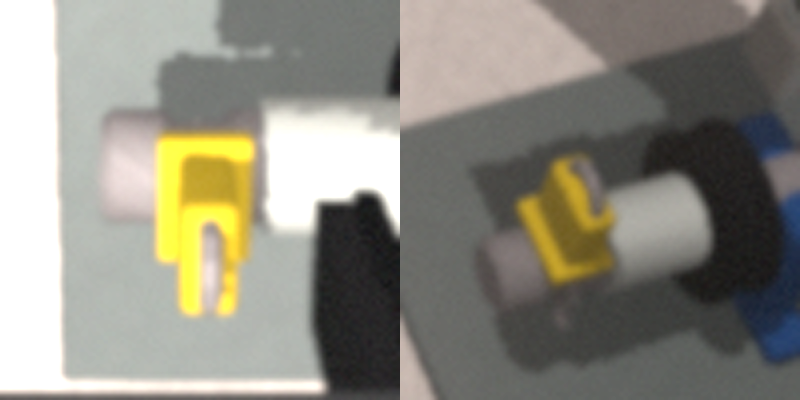

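The clip sits upright with its flange on the crest (flange top 0.111, so the origin is at about 0.103), and it is released and clear of the fingers.

```bash
python3 -c "
from h import *
hand_in(); print(observe()['clock'])"
```

```text
the job is handed in; nothing more can be done
the job is handed in; nothing more can be done
```

The yellow R-clip from the middle of the rack is on the shaft, pushed home and released, and I handed the job in at about 17 s. No verdict is reported.

I gripped it at 40 N and lowered it through the cross-hole. The side force rose to about 4 N and then eased as the bent leg went round the shaft. I pushed until the flange met the crest, opened the gripper and backed away.

**Last checks:**
- **Height:** the flange top is at z ≈ 0.111 and the grip top at about 0.147. That puts the clip's origin at about 0.103, the crest height.
- **Position:** the grip is centred at (0.541, 0.075), about 1 mm from the hole as I measured it at (0.540, 0.0745).
- **Angle:** its plane is within about 1° of square across the shaft, and it stands upright.
- **Robot:** the arm is clear and shows no contact force.

**Disagreements and gaps:** the top camera put the hole about 2 to 3 mm from the wrist camera's position. I used the wrist value, and the clip went in without jamming. I didn't see the bent leg's snapped position directly; I infer it from the forces and the flange height. I last saw the blue clip and red pin in place after the lift, and nothing went near them after that.

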